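Move the paint row to the other rack, reversed

TASK

Move the four paint bottles from the storage rack with the black trays to the empty plywood rack, in reverse order: the bottle at the left end of the storage row goes into the right-end pocket of the plywood rack, its neighbour into the next pocket, and so on to the last (both racks seen from the same side, bottles counted where they stood at the start). Stand each one upright in its own pocket and let go; do not tip any bottle over on the way.

Things in the scene. Friction and masses are not known exactly. Their poses are not given: they have to be found in the camera images.
- jar_mid (a point): Loose paint bottle: squat round glass jar with a white screw lid of its own width, 40 mm diameter, 50 mm tall. This point is its centre, half-way up (25 mm above its underside); z is up. Weight 30 to 115 g. It can be gripped across at this height.
- dropper_mid (a point): Loose paint bottle: slim white round dropper bottle, body 28 mm diameter to 58 mm up, then a narrow neck and black pointed nozzle cap, 84 mm tall in all. This point is its centre, half-way up (42 mm above its underside); z is up. Weight 30 to 115 g. It can be gripped across at this height.
- square_mid (a point): Loose paint bottle: grey bottle of square section 34 x 34 mm up to 54 mm, with a round black cap of 24 mm diameter on it, 72 mm tall in all; its x and y axes are square to its flat sides. This point is its centre, half-way up (36 mm above its underside); z is up. Weight 30 to 115 g. It can be gripped across at this height.
- wing_mid (a point): Loose paint bottle: round bare steel tin, 36 mm diameter up to 52 mm, with a low lid and an upright wing grip (flat bar 30 x 7 mm, 10 mm high) on top, 66 mm tall in all. This point is its centre, half-way up (33 mm above its underside); z is up. Weight 30 to 115 g. It can be gripped across at this height.
- tray_jar: Fixed black square tray on the storage strip, 64 x 64 mm outside, 56 x 56 mm inside, the one in which the bottle 'jar' stands at the start. Origin at the centre of its underside; inner floor 4 mm above it, rim 10 mm above it. All four trays look alike and stand 66 mm apart in one row.
- tray_dropper: Fixed black square tray on the storage strip, 64 x 64 mm outside, 56 x 56 mm inside, the one in which the bottle 'dropper' stands at the start. Origin at the centre of its underside; inner floor 4 mm above it, rim 10 mm above it. All four trays look alike and stand 66 mm apart in one row.
- tray_square: Fixed black square tray on the storage strip, 64 x 64 mm outside, 56 x 56 mm inside, the one in which the bottle 'square' stands at the start. Origin at the centre of its underside; inner floor 4 mm above it, rim 10 mm above it. All four trays look alike and stand 66 mm apart in one row.
- tray_wing: Fixed black square tray on the storage strip, 64 x 64 mm outside, 56 x 56 mm inside, the one in which the bottle 'wing' stands at the start. Origin at the centre of its underside; inner floor 4 mm above it, rim 10 mm above it. All four trays look alike and stand 66 mm apart in one row.
- storage: The storage rack: fixed bare aluminium strip 72 x 274 x 6 mm carrying the four black trays, which with the bottles make the full row. Origin at the centre of its underside, on the table; its y axis runs along the row to the left as seen from the robot. Tray centres at y = +99, +33, -33, -99 mm, inner floors 10 mm and rims 16 mm above the table. It may be the nearer or the farther of the two racks, a little turned.
- new_rack: The empty rack: fixed plywood rack 72 x 274 mm with four square pockets in a row, each 56 x 56 mm inside, with 10 mm dividers and 8 mm side walls. Origin at the centre of its underside, on the table; its y axis runs along the row to the left as seen from the robot. Pocket centres at x = 0, y = +99, +33, -33, -99 mm; pocket floors 10 mm and rims 16 mm above the table. It may be the nearer or the farther of the two racks, a little turned.
Not all that is in view belongs to the job. Of the things that look like the part that bears jar_mid, the larger one is meant. Leave any purple look-alike of the part that bears dropper_mid alone.

How it is judged:
By the outcome, as a careful person would: the job done as asked, in the order asked, and still so for the second after the job is handed in, with the robot touching nothing.
It also fails if it takes over 112 s, if anything falls off the work surface, if the arm or the gripper's body presses on something with over 40 N, if the wrist force passes 120 N, or if a joint passes its speed limit or range.

ROBOT

A 6-joint arm with a two-finger parallel gripper is mounted at the origin on the work surface. World frame = base frame: x ahead of the robot, y to its left, z up, the work surface at z = 0. Lengths are in m, angles in rad, forces in N, time in s.
With the tool pointing down it reaches from about 0.375 to 0.975 m from the base axis. Payload 3.8 kg.
Tool frame: the origin (TCP) lies at the very end of the fingers, on their centre line; the grasp point (between the pads) lies 19 mm behind it; y points along the fingers, x is the direction in which the jaws open and shut, and the axes are right-handed (so a half turn about y gives the same grasp; the last joint's range is limited). The gripper opens to 85 mm and grips with 20 to 120 N. Pads are 22 mm wide; open, the fingers measure 114 mm over their backs; the gripper's body (76 mm by 85 mm) begins 54 mm behind the grasp point. The pads swing forward as they close: fully open they stand 13 mm farther back than shut.
Start: joints at [-1.313, 0.264, 1.604, -0, 1.274, -0.037], TCP at [0.196, -0.646, 0.211] pointing down, gripper open.
Joint ranges: [-2.63, 2.63], [-0.94, 2.18], [0.31, 2.57], [-1.31, 4.45], [0, 2.66], [-2.55, 2.55]. Speed limits (rad/s): [2.57, 2.57, 3.14, 3.14, 3.14, 3.14].

INTERFACE

Orientations are given as a rotation vector (axis times angle).
In Python, from workcell import bot, cams gives the robot as it stands.
- The arm moves only by the tool play_rows, never from a script. Its argument "motion" is a list of rows, each a list of 2 entries, a list of its own where there are three numbers: the shift along the world's x, y, z normalised to -1 to 1, where 1 is 400 mm, then the turn, a rotation vector about the world's x, y, z normalised to -1 to 1, where 1 is pi/4 rad. In form: [[[tx, ty, tz], [ax, ay, az]], ...]. A call has 1 to 10 rows; each row is the pose to reach, as a shift and turn from the pose commanded when the call began; what a row does not reach only later rows make up. A row lasts 1/8 s, in which the tool goes at most 62.5 mm and 10.7 degrees, less where a joint would pass 70% of its speed; a pose out of reach is approached as far as the arm can. A call with a number of a shift or a turn outside -1 to 1 is refused whole. A call with a gripper value outside its range is refused whole. "gripper" is the closure, from 0 (fully open) to 1 (shut), set as the call begins (left out, the last holds). The fingers move at their own pace and stop on an object; "squeeze" is the grip in N (left out, the last holds). Time passes only in rows, so rows that repeat a pose let the fingers close. It gives the time, the measured TCP pose, the force and the opening at its end, in the units of the state.
- bot.read_state(): the state, without advancing time (a new reading comes with each control period).
- cams.read_camera(name): name is "side" or "top"; returns (picture, depth): 400x640x3 uint8, red, green, blue; 400x640 float32, m along the optical axis (not along the pixel's ray), 0 where there is no reading.
- cams.calibration(name): a dict with "mtx" (3x3 intrinsics, pixels), "k1" (the pictures are not rectified: a ray, as slopes to the right and down, at radius r is drawn at 1 + k1 r^2 times it, then the intrinsics apply), "R" (3x3) and "t" (3): a world point X has camera coordinates R X + t. Camera axes: x right, y down, z forward; pixel columns grow to the right and rows downward; lengths in m; the calibration is good to about 2 mm. A picture is of the moment at which its call begins. calibration takes no time and is no camera call.
- bot.finish_job(): hands the job in, once; it reports no verdict.
Trained networks look in the newest picture that a camera, given by its name, has taken for a name from the list of things; names that differ only in an ending like _2 or _b are one class to them, and where a whole thing is asked for, a point or a joint stands for the part that bears it (a point fixed in the world has none). Each returns a list of dicts, best first, with "conf" (0 to 1); they miss things now and then, are a little off and sometimes report something else, mostly with a low value. They report only what shows in the picture. A call takes as long as a camera call. They do not tell look-alikes from the thing itself.
- cams.recognise(camera, label): "xyz" ([x, y, z] in m, in the coordinates of the camera as it stood for that picture, good to about 4 mm: the middle of the surface that is visible of it).
- cams.regions_of(camera, label): "mask" (400x640 bool, what is visible of it).
- cams.mark_of(camera, label): "xyz" ([x, y, z] in m, in the coordinates of the camera as it stood for that picture, good to about 4 mm: a listed point, or the origin of a listed thing).
The state is a dict: "time": time; "q": joint angles; "joint_vel": joint speeds; "joint_torque": joint torques, N m; "tool_pos": TCP position; "tcp_rot": TCP orientation; "wrist_force": force on the tool from outside, world axes, zero at the start; "torque": the same for the moment, N m; "width": opening from 0.0 (shut) to 1.0 (fully open).
Only numpy, scipy, OpenCV 4.12 (cv2) and the standard library are available. Lean on these libraries where they do the work, as an engineer would, in place of code of your own. Each camera call takes 0.05 s, during which the arm holds its last target.

## Working session

There is one attempt and no reset: what is moved stays moved. The work goes in short steps, Python scripts to look and compute and a tool call to move; the robot and the scene stay as the last step left them, time stands still between calls to the robot, and variables do not carry over. Pictures are saved under pics/ and viewed, and the job is handed in when it is done.

Besides the shell and the picture viewer there is one more tool, called after ">>>" by a JSON object that holds its "method" and its "body". play_rows: Moves the arm, as the interface text tells. Its arguments: {"type":"object","properties":{"motion":{"type":"array","items":{"type":"array"}},"gripper":{"type":"number"},"squeeze":{"type":"number"}},"required":["motion"]}

```bash
mkdir -p pics
cat > h.py <<'E'
import numpy as np, cv2
from workcell import bot, cams
def cal(n): return cams.calibration(n)
def w(n,p):
    c=cal(n); return np.array(c["R"]).T@(np.array(p)-np.array(c["t"]))
def pix2w(n,u,v,depth=None,z=None):
    c=cal(n);K=np.array(c["mtx"]);k=c["k1"]
    d=np.array([(u-K[0,2])/K[0,0],(v-K[1,2])/K[1,1]]);s=d.copy()
    for _ in range(20): s=d/(1+k*(s@s))
    r=np.array([s[0],s[1],1.])
    if depth is not None: return w(n,r*depth)
    o=w(n,[0,0,0]);D=np.array(c["R"]).T@r
    return o+D*(z-o[2])/D[2]
def save(n,f):
    im,d=cams.read_camera(n); cv2.imwrite(f,im[:,:,::-1]); return im,d
E
python3 - <<'E'
from h import *
for n in("top","side"):
    save(n,f"pics/{n}0.png"); 
    for l in["jar_mid","dropper_mid","square_mid","wing_mid","storage","new_rack"]+["tray_jar"]:
        print(n,l,[(round(r["conf"],2),w(n,r["xyz"]).round(3).tolist()) for r in cams.mark_of(n,l)][:6])
print(bot.read_state())
print({n:w(n,[0,0,0]).round(3) for n in("top","side")})
E
```

```text
top jar_mid [(0.94, [0.472, 0.078, 0.037]), (0.78, [0.382, 0.112, 0.018])]
top dropper_mid [(0.72, [0.474, -0.051, 0.054]), (0.47, [0.386, -0.073, 0.043])]
top square_mid [(0.71, [0.474, 0.018, 0.048])]
top wing_mid [(0.81, [0.47, 0.148, 0.045])]
top storage []
top new_rack [(0.93, [0.656, 0.055, 0.001]), (0.39, [0.469, 0.013, 0.009])]
top tray_jar [(0.7, [0.474, 0.077, 0.008])]
side jar_mid [(0.65, [0.471, 0.074, 0.033]), (0.58, [0.383, 0.112, 0.021])]
side dropper_mid [(0.67, [0.388, -0.075, 0.043]), (0.66, [0.475, -0.051, 0.053]), (0.29, [0.471, 0.147, 0.002])]
side square_mid [(0.84, [0.47, 0.008, 0.048])]
side wing_mid [(0.8, [0.473, 0.142, 0.05])]
side storage [(0.18, [0.472, 0.148, 0.001])]
side new_rack [(0.8, [0.659, 0.058, 0.001])]
side tray_jar [(0.7, [0.471, 0.075, 0.036]), (0.63, [0.475, 0.078, 0.005])]
{'time': 0.8, 'q': array([-1.31290503e+00,  2.63853355e-01,  1.60399740e+00, -2.47645798e-06,
        1.27373189e+00, -3.69178913e-02]), 'joint_vel': array([ 8.40068258e-04,  4.73988552e-05, -3.77295179e-04,  1.03106362e-03,
        1.02290422e-03, -1.26523773e-03]), 'joint_torque': array([ 1.37300605e-03, -5.14978623e+01, -3.67694020e+01, -4.64332982e-05,
        6.89368972e-04,  4.10863663e-06]), 'tool_pos': array([ 0.19610848, -0.64586983,  0.21091259]), 'tcp_rot': array([-1.33436901,  0.98932991, -0.98934044]), 'wrist_force': array([ 0.38471886, -0.64080297, -0.4345663 ]), 'torque': array([0.03275439, 0.01167935, 0.04018267]), 'width': 1.0018828842520555}
{'top': array([ 0.423, -0.011,  0.843]), 'side': array([0.346, 0.476, 0.518])}
```

View pics/top0.png

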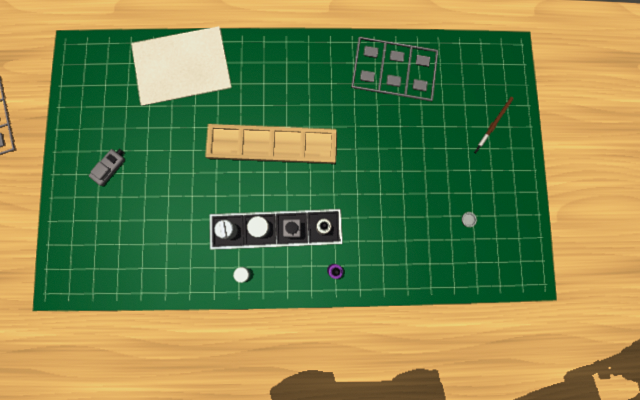

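View pics/side0.png

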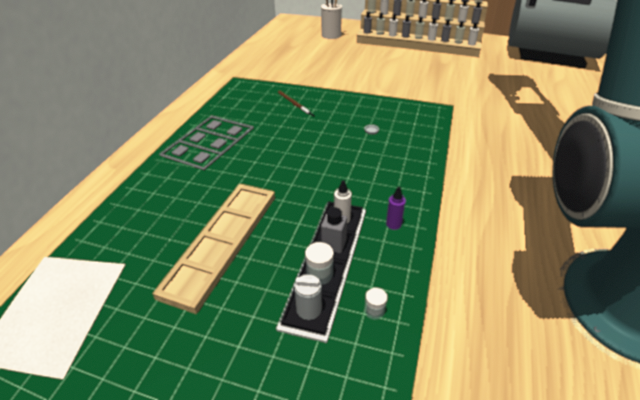

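Run:
```python
from h import *
from scipy.spatial.transform import Rotation as R
s=bot.read_state(); print(R.from_rotvec(s['tcp_rot']).as_matrix().round(3))
c=cal("top");print(c)
```

```text
[[ 0.291  0.     0.957]
 [-0.957 -0.     0.291]
 [ 0.    -1.    -0.   ]]
{'mtx': array([[399.7172893 ,   0.        , 318.56205596],
       [  0.        , 399.7172893 , 196.17947788],
       [  0.        ,   0.        ,   1.        ]]), 'k1': -0.049194895578099425, 'R': array([[-0.01565439, -0.99920325,  0.03671244],
       [-0.99034447,  0.01043661, -0.13823499],
       [ 0.1377417 , -0.03852195, -0.98971879]]), 't': array([-0.03512234,  0.53596814,  0.77592021])}
```

Run:
```python
from h import *
im,d=save("top","pics/top1.png")
cv2.imwrite("pics/crop1.png",cv2.resize(im[110:290,195:355,::-1],None,fx=3.3,fy=3.3,interpolation=cv2.INTER_CUBIC))
def pts(m,z=None,n="top"):
    v,u=np.nonzero(m); return np.array([pix2w(n,a,b,z=z) for a,b in zip(u,v)])
for l,z in(("new_rack",.016),("storage",.006)):
    for r in cams.regions_of("top",l):
        P=pts(r["mask"],z);print(l,r["conf"],cv2.minAreaRect((P[:,:2]*1000).astype(np.float32)),P.mean(0).round(4))
tops={"jar_mid":.06,"dropper_mid":.094,"square_mid":.082,"wing_mid":.076}
for l,z in tops.items():
    for r in cams.regions_of("top",l):
        m=r["mask"]; v,u=np.nonzero(m&(d>0))
        P=np.array([pix2w("top",a,b,depth=d[b,a]) for a,b in zip(u,v)])
        zs=P[:,2]; hi=P[zs>np.percentile(zs,97)-.006]
        print(l,round(r["conf"],2),len(P),"ztop",np.percentile(zs,97).round(3),"c",hi.mean(0).round(4),"mid",((hi.min(0)+hi.max(0))/2).round(4),"ext",np.ptp(hi,axis=0).round(3))
```

```text
Traceback (most recent call last):
  File "h.py", line 12, in pix2w
    o=w(n,[0,0,0]);D=np.array(c["R"]).T@r
  File "h.py", line 5, in w
    c=cal(n); return np.array(c["R"]).T@(np.array(p)-np.array(c["t"]))
  File "h.py", line 3, in cal
    def cal(n): return cams.calibration(n)
                       ~~~~~~~~~~~~~~~~^^^
ValueError: time passes only in moves, steps and waits
```

View pics/crop1.png

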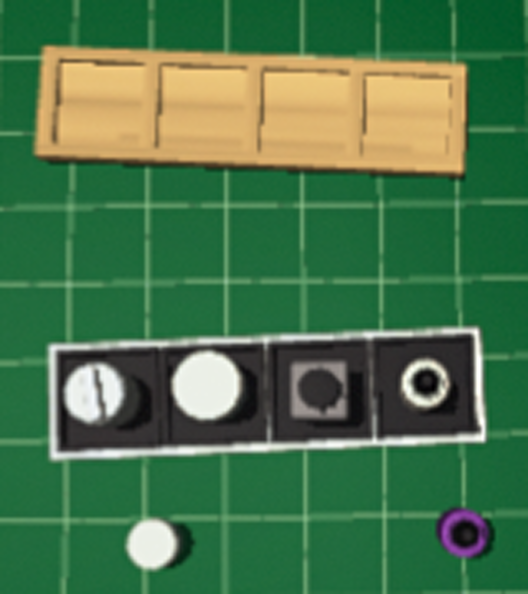

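The crop shows the plywood rack above and the storage row below. From the left the storage row holds wing, jar, square, dropper. The small jar and the purple dropper stand in front of it. I'll cache the calibration and measure.

```bash
sed -i 's/^def cal.*/_C={}\ndef cal(n):\n    if n not in _C: _C[n]=cams.calibration(n)\n    return _C[n]/' h.py
cat > meas.py <<'E'
from h import *
def pts(m,z=None,n="top"):
    v,u=np.nonzero(m); return np.array([pix2w(n,a,b,z=z) for a,b in zip(u,v)])
def rack():
  for l,z in(("new_rack",.016),("storage",.006)):
    for r in cams.regions_of("top",l):
        P=pts(r["mask"],z);print(l,r["conf"],cv2.minAreaRect((P[:,:2]*1000).astype(np.float32)),P.mean(0).round(4))
def bots(n,d,labels=("jar_mid","dropper_mid","square_mid","wing_mid")):
  for l in labels:
    for r in cams.regions_of(n,l):
        m=r["mask"]; v,u=np.nonzero(m&(d>0))
        P=np.array([pix2w(n,a,b,depth=d[b,a]) for a,b in zip(u,v)])
        zs=P[:,2]; hi=P[zs>np.percentile(zs,97)-.006]
        print(n,l,round(r["conf"],2),len(P),"z",np.percentile(zs,[3,97]).round(3),"c",hi.mean(0).round(4),"mid",((hi.min(0)+hi.max(0))/2).round(4),"ext",np.ptp(hi,axis=0).round(3))
E
python3 - <<'E'
from meas import *
im,d=save("top","pics/top2.png")
rack(); bots("top",d)
# storage outline corners (crop px -> full)
for (a,b) in((50,345),(480,328),(486,438),(53,458)): print("stor",pix2w("top",a/3.3+195,b/3.3+110,z=.006).round(4))
for (a,b) in((43,47),(467,64),(463,174),(36,158)): print("rack",pix2w("top",a/3.3+195,b/3.3+110,z=.016).round(4))
im,d=save("side","pics/side2.png"); bots("side",d)
print(bot.read_state()["time"])
E
```

```text
new_rack 0.74 ((652.7013549804688, 55.92047882080078), (272.8577880859375, 76.78008270263672), 87.27081298828125) [0.6525 0.0567 0.016 ]
storage 0.77 ((471.7803649902344, 47.31327819824219), (75.90245819091797, 276.32275390625), 1.6491892337799072) [0.4652 0.0333 0.006 ]
storage 0.68 ((475.59088134765625, 83.35726928710938), (44.951072692871094, 39.86157989501953), 63.72317886352539) [0.4757 0.084  0.006 ]
top jar_mid 0.95 341 z [0.04  0.063] c [0.4735 0.0795 0.0605] mid [0.474  0.0799 0.0612] ext [0.037 0.039 0.008]
top jar_mid 0.55 174 z [0.019 0.039] c [0.3817 0.1144 0.0367] mid [0.3818 0.1146 0.0367] ext [0.027 0.026 0.007]
top dropper_mid 0.54 168 z [0.04  0.094] c [ 0.4724 -0.0491  0.0923] mid [ 0.4732 -0.0495  0.0924] ext [0.008 0.008 0.009]
top dropper_mid 0.54 185 z [0.014 0.084] c [ 0.3845 -0.0709  0.0825] mid [ 0.3849 -0.071   0.0822] ext [0.008 0.008 0.007]
top dropper_mid 0.35 395 z [0.01  0.063] c [0.4737 0.0797 0.0604] mid [0.474  0.0799 0.061 ] ext [0.037 0.039 0.008]
top square_mid 0.8 310 z [0.049 0.084] c [0.4699 0.0131 0.0825] mid [0.4698 0.0129 0.0827] ext [0.021
[... 496 characters left out ...]
id 0.76 929 z [0.015 0.061] c [0.4733 0.0802 0.0594] mid [0.4739 0.0784 0.0583] ext [0.039 0.04  0.007]
side jar_mid 0.67 558 z [0.002 0.037] c [0.3806 0.1145 0.0359] mid [0.3807 0.1135 0.035 ] ext [0.027 0.029 0.007]
side dropper_mid 0.79 619 z [0.001 0.08 ] c [ 0.3844 -0.0703  0.0792] mid [ 0.3847 -0.07    0.0794] ext [0.01  0.008 0.011]
side dropper_mid 0.6 455 z [0.002 0.09 ] c [ 0.4724 -0.0477  0.0887] mid [ 0.4726 -0.0479  0.0894] ext [0.009 0.008 0.011]
side square_mid 0.78 964 z [0.013 0.082] c [0.4696 0.0135 0.0811] mid [0.4701 0.0125 0.08  ] ext [0.023 0.024 0.007]
side wing_mid 0.79 986 z [0.015 0.076] c [0.4693 0.1445 0.0743] mid [0.4693 0.144  0.0739] ext [0.029 0.012 0.008]
1.5
```

>>> {"method": "play_rows", "body": {"motion": [[[0.635,0.865,0],[0,0,0.812]],[[0.635,0.865,0],[0,0,0.812]],[[0.635,0.865,0],[0,0,0.812]],[[0.635,0.865,0],[0,0,0.812]],[[0.635,0.865,0],[0,0,0.812]],[[0.635,0.865,0],[0,0,0.812]],[[0.635,0.865,0],[0,0,0.812]],[[0.635,0.865,0],[0,0,0.812]],[[0.635,0.865,0],[0,0,0.812]]], "gripper": 0.15, "squeeze": 30}}

```text
time: 2.62
tool_pos: [0.4501, -0.3, 0.211]
tcp_rot: [-1.513, 0.499, -0.499]
wrist_force: [-0.3, 0.6, -0.7]
width: 0.847
```

>>> {"method": "play_rows", "body": {"motion": [[[0.048,1.0,0],[0,0,0.812]],[[0.048,1.0,0],[0,0,0.812]],[[0.048,1.0,0],[0,0,0.812]],[[0.048,1.0,0],[0,0,0.812]],[[0.048,1.0,0],[0,0,0.812]],[[0.048,1.0,0],[0,0,0.812]],[[0.048,1.0,0],[0,0,0.812]],[[0.048,1.0,0],[0,0,0.812]]]}}

```text
time: 3.62
tool_pos: [0.4696, 0.1002, 0.2109]
tcp_rot: [-1.571, -0.001, 0.0]
wrist_force: [-0.1, 0.1, 0.2]
width: 0.85
```

>>> {"method": "play_rows", "body": {"motion": [[[0,0.112,-0.13],[0,0,0]],[[0,0.112,-0.13],[0,0,0]],[[0,0.112,-0.13],[0,0,0]]]}}

```text
time: 4.0
tool_pos: [0.4694, 0.1432, 0.1586]
tcp_rot: [-1.572, 0.002, -0.001]
wrist_force: [0.5, -0.7, 0.4]
width: 0.847
```

Run:
```python
from h import *
s=bot.read_state();print(s["tool_pos"],s["tcp_rot"],s["q"])
im,_=save("side","pics/s3.png")
```

```text
[0.46940082 0.14323903 0.15858491] [-1.57196338e+00  2.10021126e-03 -5.52499969e-04] [ 2.46088480e-01 -4.65101046e-02  2.04586167e+00 -9.79453058e-04
  1.14348193e+00  2.48183445e-01]
```

View pics/s3.png

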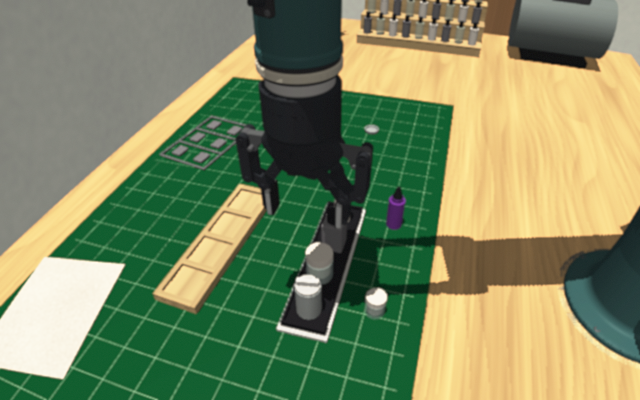

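The gripper hangs over the wing tin (about px 308,295) with its jaws across the row. Now I'll descend and grip.

>>> {"method": "play_rows", "body": {"motion": [[[0,0,-0.13],[0,0,0]],[[0,0,-0.24],[0,0,0]],[[0,0,-0.3],[0,0,0]],[[0,0,-0.33],[0,0,0]],[[0,0,-0.33],[0,0,0]],[[0,0,-0.33],[0,0,0]]]}}

```text
time: 4.8
tool_pos: [0.471, 0.145, 0.0286]
tcp_rot: [-1.57, -0.002, -0.003]
wrist_force: [1.0, 1.1, 0.3]
width: 0.848
```

>>> {"method": "play_rows", "body": {"motion": [[[0,0,0],[0,0,0]],[[0,0,0],[0,0,0]],[[0,0,0],[0,0,0]],[[0,0,0],[0,0,0]],[[0,0,0],[0,0,0]],[[0,0,0],[0,0,0]]], "gripper": 1, "squeeze": 30}}

```text
time: 5.55
tool_pos: [0.4701, 0.1452, 0.0278]
tcp_rot: [-1.57, -0.001, -0.001]
wrist_force: [0.1, -0.3, 5.0]
width: 0.407
```

Run:
```python
from h import *
s=bot.read_state();print(s["tool_pos"],s["wrist_force"],s["width"],s["width"]*85)
im,_=save("side","pics/s4.png")
```

```text
[0.47011086 0.14522121 0.02782165] [ 0.08500809 -0.32438356  4.97719174] 0.40651049130937345 34.553391761296744
```

View pics/s4.png

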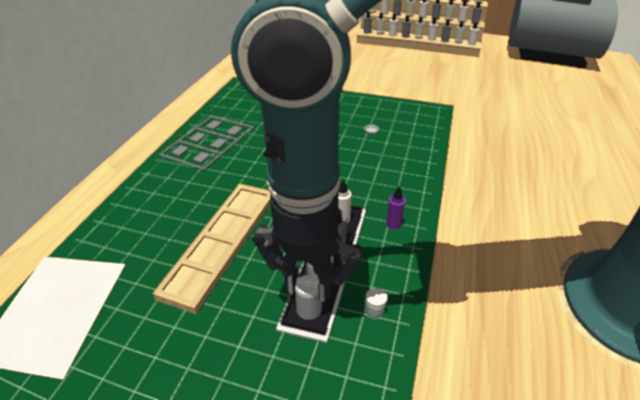

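>>> {"method": "play_rows", "body": {"motion": [[[0,0,0.05],[0,0,0]],[[0,0,0.13],[0,0,0]],[[0,0,0.21],[0,0,0]],[[0,0,0.26],[0,0,0]],[[0,0,0.275],[0,0,0]],[[0,0,0.275],[0,0,0]]]}}

```text
time: 6.35
tool_pos: [0.469, 0.1449, 0.1364]
tcp_rot: [-1.571, 0.001, 0.0]
wrist_force: [-0.5, 0.6, -0.8]
width: 0.403
```

>>> {"method": "play_rows", "body": {"motion": [[[0.05,-0.05,0],[0,0,0]],[[0.13,-0.13,0],[0,0,0]],[[0.21,-0.21,0],[0,0,0]],[[0.29,-0.3,0],[0,0,0]],[[0.37,-0.38,0],[0,0,0]],[[0.42,-0.44,0],[0,0,0]],[[0.452,-0.4725,0],[0,0,0]],[[0.452,-0.4725,0],[0,0,0]],[[0.452,-0.4725,0],[0,0,0]]]}}

```text
time: 7.48
tool_pos: [0.649, -0.0431, 0.1361]
tcp_rot: [-1.57, 0.002, 0.001]
wrist_force: [0.4, 0.1, -1.2]
width: 0.407
```

Run:
```python
from h import *
s=bot.read_state();print(s["tool_pos"],s["wrist_force"],s["width"])
im,_=save("side","pics/s5.png")
```

```text
[ 0.64898893 -0.04312306  0.1361184 ] [ 0.40671912  0.10522702 -1.22552256] 0.4069191493048592
```

View pics/s5.png

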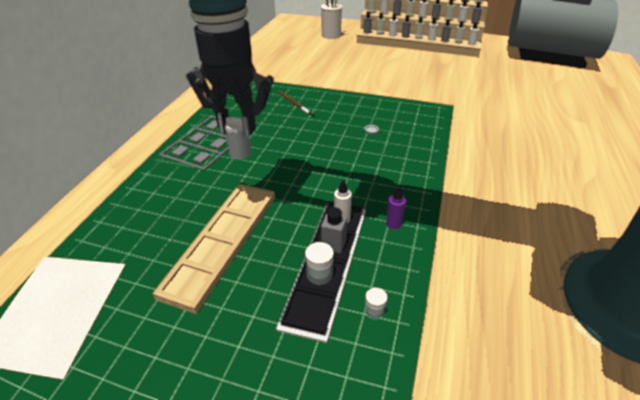

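The tin is held upright (px 238,140) above the right-end pocket, so I'll lower it.

>>> {"method": "play_rows", "body": {"motion": [[[0,0,-0.06],[0,0,0]],[[0,0,-0.14],[0,0,0]],[[0,0,-0.21],[0,0,0]],[[0,0,-0.25],[0,0,0]],[[0,0,-0.265],[0,0,0]],[[0,0,-0.272],[0,0,0]],[[0,0,-0.272],[0,0,0]],[[0,0,-0.272],[0,0,0]]]}}

```text
time: 8.52
tool_pos: [0.651, -0.0442, 0.0292]
tcp_rot: [-1.571, -0.001, -0.002]
wrist_force: [0.5, 0.1, -0.1]
width: 0.405
```

Run:
```python
from h import *
s=bot.read_state();print(s["tool_pos"],s["wrist_force"],s["width"])
im,_=save("side","pics/s6.png");cv2.imwrite("pics/s6c.png",cv2.resize(im[100:330,130:400,::-1],None,fx=2.5,fy=2.5))
```

```text
[ 0.65096789 -0.04421084  0.02918017] [ 0.52976236  0.06616603 -0.11541069] 0.40472820807818016
```

View pics/s6c.png

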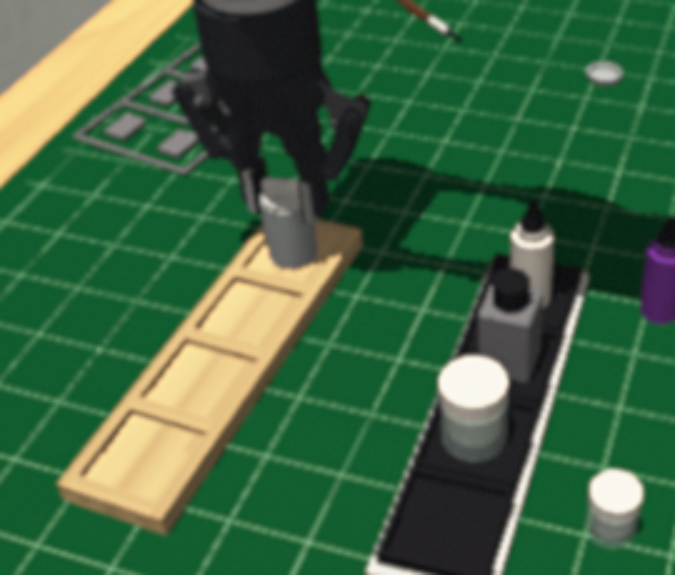

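Run:
```python
from h import *
# project rack pocket inner corners (z .010 and rim .016) & tin base into side view
im=cv2.imread("pics/s6.png");c=cal("side")
def proj(X):
    p=np.array(c["R"])@X+c["t"];s=p[:2]/p[2];s=s*(1+c["k1"]*(s@s));K=np.array(c["mtx"]);return s*[K[0,0],K[1,1]]+K[:2,2]
th=np.radians(-2.73);cx,cy=.6540,.0553
def rk(x,y,z): return np.array([cx+x*np.cos(th)-y*np.sin(th),cy+x*np.sin(th)+y*np.cos(th),z])
S=4;big=cv2.resize(im[150:320,140:300],None,fx=S,fy=S)
def dl(P,col):
    q=[((proj(p)-[140,150]+.5)*S).astype(int) for p in P];cv2.polylines(big,[np.array(q)],True,col,1)
for y in(.099,.033,-.033,-.099):
    dl([rk(a,y+b,.016) for a,b in((-.028,-.028),(.028,-.028),(.028,.028),(-.028,.028))],(0,0,255))
dl([rk(a,b,.016) for a,b in((-.036,-.137),(.036,-.137),(.036,.137),(-.036,.137))],(255,0,0))
dl([np.array([.650+.018*np.cos(t),-.0441+.018*np.sin(t),.011]) for t in np.linspace(0,6.28,30)],(255,0,255))
cv2.imwrite("pics/ov6.png",big)
```

```text
(no output)
```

View pics/ov6.png

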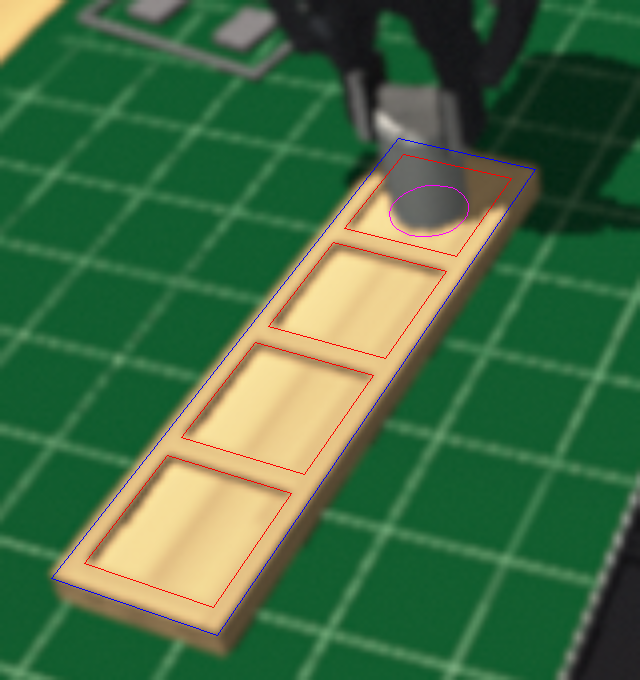

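The overlay of the rack model fits the picture, and the tin's base (px 428,210) lies inside the right-end pocket. I'll release it and rise.

>>> {"method": "play_rows", "body": {"motion": [[[0,0,-0.005],[0,0,0]],[[0,0,-0.005],[0,0,0]],[[0,0,-0.005],[0,0,0]],[[0,0,-0.005],[0,0,0]]], "gripper": 0.2}}

```text
time: 9.07
tool_pos: [0.6502, -0.0441, 0.0261]
tcp_rot: [-1.571, 0.0, -0.0]
wrist_force: [-0.1, -0.0, 0.3]
width: 0.803
```

>>> {"method": "play_rows", "body": {"motion": [[[0,0,0.1],[0,0,0]],[[0,0,0.2],[0,0,0]],[[0,0,0.3],[0,0,0]],[[0,0,0.3],[0,0,0]]]}}

```text
time: 9.57
tool_pos: [0.6536, -0.0444, 0.1514]
tcp_rot: [-1.572, -0.007, -0.008]
wrist_force: [-0.1, 0.1, -0.7]
width: 0.799
```

>>> {"method": "play_rows", "body": {"motion": [[[-0.441,0.3095,0],[0,0,0]],[[-0.441,0.3095,0],[0,0,0]],[[-0.441,0.3095,0],[0,0,0]],[[-0.441,0.3095,0],[0,0,0]],[[-0.441,0.3095,0],[0,0,0]],[[-0.441,0.3095,0],[0,0,0]]]}}

```text
time: 10.32
tool_pos: [0.4744, 0.0794, 0.1459]
tcp_rot: [-1.571, -0.0, -0.001]
wrist_force: [-0.0, 0.0, 0.2]
width: 0.797
```

Run:
```python
from h import *
s=bot.read_state();print(s["tool_pos"],s["wrist_force"],s["width"])
im,_=save("side","pics/s7.png")
```

```text
[0.47436876 0.07943573 0.14592894] [-0.03385422  0.04698226  0.22962594] 0.7972624216232711
```

View pics/s7.png

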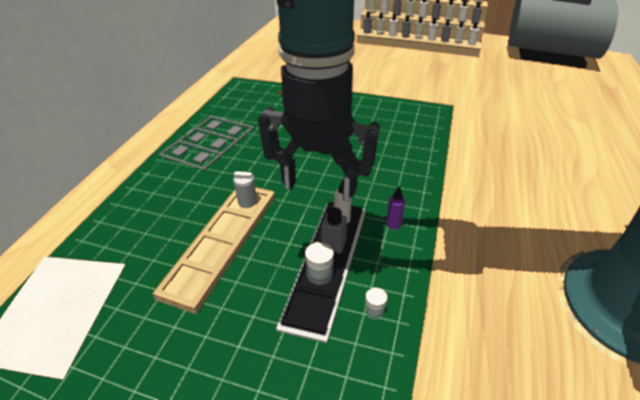

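The tin stands upright in the right-end pocket (px 245,190). The gripper is above the jar (px 320,262).

>>> {"method": "play_rows", "body": {"motion": [[[0,0,-0.12],[0,0,0]],[[0,0,-0.23],[0,0,0]],[[0,0,-0.29],[0,0,0]],[[0,0,-0.31],[0,0,0]],[[0,0,-0.31],[0,0,0]],[[0,0,-0.31],[0,0,0]]]}}

```text
time: 11.12
tool_pos: [0.4754, 0.0797, 0.0234]
tcp_rot: [-1.571, -0.001, -0.003]
wrist_force: [-0.3, 0.5, -0.1]
width: 0.802
```

>>> {"method": "play_rows", "body": {"motion": [[[0,0,0],[0,0,0]],[[0,0,0],[0,0,0]],[[0,0,0],[0,0,0]],[[0,0,0],[0,0,0]],[[0,0,0],[0,0,0]],[[0,0,0],[0,0,0]]], "gripper": 1}}

```text
time: 11.88
tool_pos: [0.4747, 0.0799, 0.0232]
tcp_rot: [-1.571, -0.001, -0.002]
wrist_force: [-0.0, -0.7, 6.4]
width: 0.454
```

>>> {"method": "play_rows", "body": {"motion": [[[0,0,0.05],[0,0,0]],[[0,0,0.13],[0,0,0]],[[0,0,0.21],[0,0,0]],[[0,0,0.26],[0,0,0]],[[0,0,0.275],[0,0,0]],[[0,0,0.275],[0,0,0]]]}}

```text
time: 12.62
tool_pos: [0.4734, 0.0797, 0.1318]
tcp_rot: [-1.571, 0.0, -0.0]
wrist_force: [-0.2, 0.9, -1.7]
width: 0.456
```

>>> {"method": "play_rows", "body": {"motion": [[[0.05,-0.016,0],[0,0,0]],[[0.13,-0.042,0],[0,0,0]],[[0.23,-0.074,0],[0,0,0]],[[0.33,-0.106,0],[0,0,0]],[[0.41,-0.132,0],[0,0,0]],[[0.447,-0.1435,0],[0,0,0]],[[0.447,-0.1435,0],[0,0,0]],[[0.447,-0.1435,0],[0,0,0]]]}}

```text
time: 13.62
tool_pos: [0.6513, 0.0226, 0.1313]
tcp_rot: [-1.571, 0.002, 0.001]
wrist_force: [-0.1, -0.4, -0.4]
width: 0.454
```

>>> {"method": "play_rows", "body": {"motion": [[[0,0,-0.06],[0,0,0]],[[0,0,-0.14],[0,0,0]],[[0,0,-0.21],[0,0,0]],[[0,0,-0.25],[0,0,0]],[[0,0,-0.265],[0,0,0]],[[0,0,-0.272],[0,0,0]],[[0,0,-0.272],[0,0,0]],[[0,0,-0.272],[0,0,0]]]}}

```text
time: 14.62
tool_pos: [0.6534, 0.0223, 0.0244]
tcp_rot: [-1.571, -0.001, -0.002]
wrist_force: [0.2, -0.2, -0.5]
width: 0.45
```

Run:
```python
from h import *
s=bot.read_state();print(s["tool_pos"],s["wrist_force"],s["width"])
im,_=save("side","pics/s8.png");cv2.imwrite("pics/s8c.png",cv2.resize(im[100:330,130:400,::-1],None,fx=2.5,fy=2.5))
```

```text
[0.65337506 0.02230911 0.0243671 ] [ 0.16220423 -0.22562007 -0.47861693] 0.44986430277698053
```

View pics/s8c.png

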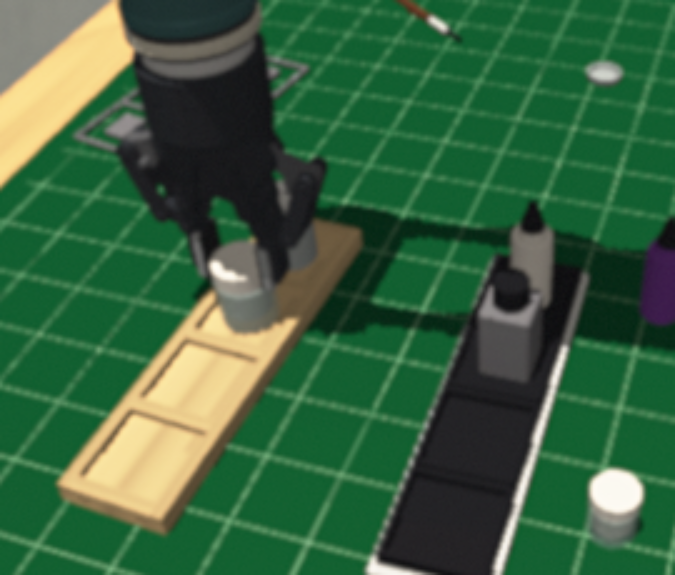

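The jar (px 245,290) is in its second pocket from the right. Release it, rise, and go to the square bottle.

>>> {"method": "play_rows", "body": {"motion": [[[0,0,-0.005],[0,0,0]],[[0,0,-0.005],[0,0,0]],[[0,0,-0.005],[0,0,0]],[[0,0,-0.005],[0,0,0]]], "gripper": 0.2}}

```text
time: 15.18
tool_pos: [0.6526, 0.0223, 0.0213]
tcp_rot: [-1.571, 0.0, -0.001]
wrist_force: [-0.2, -0.2, -0.2]
width: 0.799
```

>>> {"method": "play_rows", "body": {"motion": [[[0,0,0.1],[0,0,0]],[[0,0,0.2],[0,0,0]],[[0,0,0.3],[0,0,0]],[[0,0,0.3],[0,0,0]]]}}

```text
time: 15.68
tool_pos: [0.656, 0.0223, 0.1466]
tcp_rot: [-1.571, -0.007, -0.008]
wrist_force: [0.5, -0.1, -0.5]
width: 0.8
```

>>> {"method": "play_rows", "body": {"motion": [[[-0.457,-0.023,0],[0,0,0]],[[-0.457,-0.023,0],[0,0,0]],[[-0.457,-0.023,0],[0,0,0]],[[-0.457,-0.023,0],[0,0,0]],[[-0.457,-0.023,0],[0,0,0]],[[-0.457,-0.023,0],[0,0,0]]]}}

```text
time: 16.42
tool_pos: [0.4715, 0.0131, 0.1418]
tcp_rot: [-1.571, -0.001, -0.001]
wrist_force: [-0.2, 0.6, 0.2]
width: 0.798
```

Run:
```python
from h import *
s=bot.read_state();print(s["tool_pos"],s["wrist_force"],s["width"])
im,_=save("side","pics/s9.png")
```

```text
[0.47145222 0.01311099 0.14177543] [-0.21101515  0.57048925  0.22735935] 0.7977774963665987
```

View pics/s9.png

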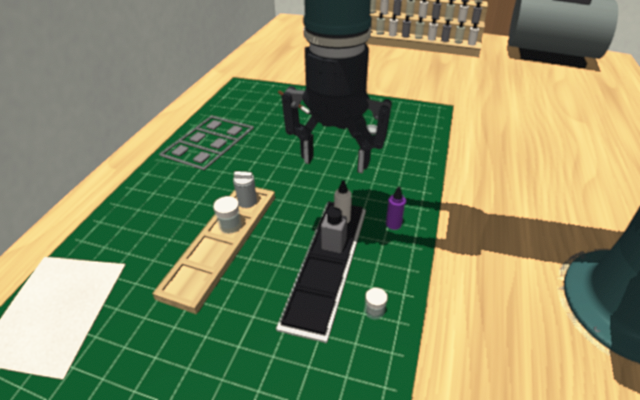

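Both bottles stand upright in their pockets, and the gripper is above the square bottle (px 334,230).

>>> {"method": "play_rows", "body": {"motion": [[[0,0,-0.11],[0,0,0]],[[0,0,-0.21],[0,0,0]],[[0,0,-0.265],[0,0,0]],[[0,0,-0.283],[0,0,0]],[[0,0,-0.283],[0,0,0]],[[0,0,-0.283],[0,0,0]]]}}

```text
time: 17.23
tool_pos: [0.4713, 0.0131, 0.0293]
tcp_rot: [-1.571, -0.001, -0.002]
wrist_force: [0.2, -0.1, -0.3]
width: 0.8
```

>>> {"method": "play_rows", "body": {"motion": [[[0,0,0],[0,0,0]],[[0,0,0],[0,0,0]],[[0,0,0],[0,0,0]],[[0,0,0],[0,0,0]],[[0,0,0],[0,0,0]],[[0,0,0],[0,0,0]]], "gripper": 1}}

```text
time: 17.98
tool_pos: [0.4706, 0.0131, 0.029]
tcp_rot: [-1.571, -0.001, -0.002]
wrist_force: [-0.2, 0.1, 5.8]
width: 0.387
```

>>> {"method": "play_rows", "body": {"motion": [[[0,0,0.05],[0,0,0]],[[0,0,0.13],[0,0,0]],[[0,0,0.21],[0,0,0]],[[0,0,0.26],[0,0,0]],[[0,0,0.275],[0,0,0]],[[0,0,0.275],[0,0,0]]]}}

```text
time: 18.73
tool_pos: [0.4694, 0.0131, 0.1376]
tcp_rot: [-1.571, 0.001, -0.0]
wrist_force: [-0.1, -0.0, -1.3]
width: 0.391
```

Run:
```python
from h import *
s=bot.read_state();print(s["tool_pos"],s["wrist_force"],s["width"])
im,_=save("side","pics/s10.png")
```

```text
[0.46938714 0.0131267  0.13764152] [-0.14997381 -0.02945376 -1.28616646] 0.39062632678411985
```

View pics/s10.png

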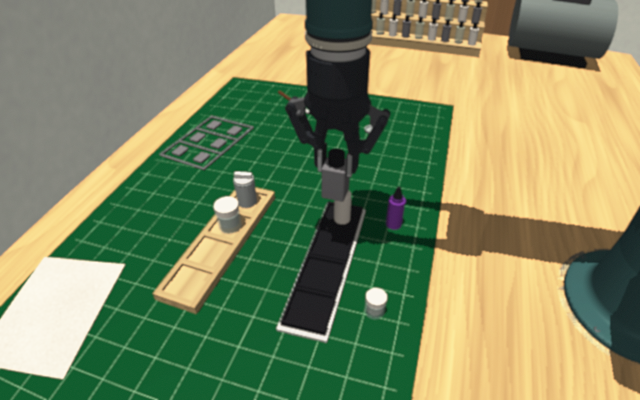

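The square bottle is held upright (px 335,178) and lifted clear of the row.

>>> {"method": "play_rows", "body": {"motion": [[[0.05,0.02,0],[0,0,0]],[[0.13,0.052,0],[0,0,0]],[[0.23,0.092,0],[0,0,0]],[[0.33,0.132,0],[0,0,0]],[[0.42,0.17,0],[0,0,0]],[[0.465,0.188,0],[0,0,0]],[[0.465,0.188,0],[0,0,0]],[[0.465,0.188,0],[0,0,0]]]}}

```text
time: 19.77
tool_pos: [0.6541, 0.088, 0.1365]
tcp_rot: [-1.571, 0.003, 0.002]
wrist_force: [0.2, -0.2, -1.0]
width: 0.387
```

>>> {"method": "play_rows", "body": {"motion": [[[0,0,-0.06],[0,0,0]],[[0,0,-0.14],[0,0,0]],[[0,0,-0.21],[0,0,0]],[[0,0,-0.25],[0,0,0]],[[0,0,-0.265],[0,0,0]],[[0,0,-0.272],[0,0,0]],[[0,0,-0.272],[0,0,0]],[[0,0,-0.272],[0,0,0]]]}}

```text
time: 20.78
tool_pos: [0.6566, 0.0884, 0.0304]
tcp_rot: [-1.571, -0.001, -0.002]
wrist_force: [-0.1, -0.1, -0.4]
width: 0.388
```

Run:
```python
from h import *
s=bot.read_state();print(s["tool_pos"],s["wrist_force"],s["width"])
im,_=save("side","pics/s11.png");cv2.imwrite("pics/s11c.png",cv2.resize(im[100:330,130:400,::-1],None,fx=2.5,fy=2.5))
```

```text
[0.65659313 0.08839302 0.03040486] [-0.06979888 -0.11582028 -0.43708912] 0.3882951250342482
```

View pics/s11c.png

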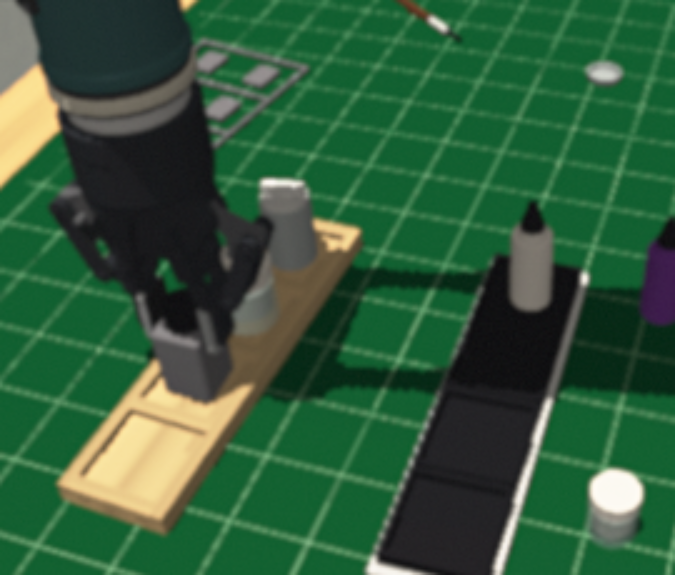

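>>> {"method": "play_rows", "body": {"motion": [[[0,0,-0.005],[0,0,0]],[[0,0,-0.005],[0,0,0]],[[0,0,-0.005],[0,0,0]],[[0,0,-0.005],[0,0,0]]], "gripper": 0.2}}

```text
time: 21.32
tool_pos: [0.6557, 0.0883, 0.0273]
tcp_rot: [-1.571, 0.0, -0.0]
wrist_force: [-0.4, 0.3, 0.4]
width: 0.8
```

>>> {"method": "play_rows", "body": {"motion": [[[0,0,0.1],[0,0,0]],[[0,0,0.2],[0,0,0]],[[0,0,0.3],[0,0,0]],[[0,0,0.33],[0,0,0]],[[0,0,0.33],[0,0,0]]]}}

```text
time: 21.95
tool_pos: [0.6562, 0.0883, 0.1599]
tcp_rot: [-1.571, -0.001, -0.002]
wrist_force: [0.0, 0.6, -0.4]
width: 0.803
```

>>> {"method": "play_rows", "body": {"motion": [[[-0.457,-0.343,0],[0,0,0]],[[-0.457,-0.343,0],[0,0,0]],[[-0.457,-0.343,0],[0,0,0]],[[-0.457,-0.343,0],[0,0,0]],[[-0.457,-0.343,0],[0,0,0]],[[-0.457,-0.343,0],[0,0,0]],[[-0.457,-0.343,0],[0,0,0]]]}}

```text
time: 22.82
tool_pos: [0.4735, -0.0483, 0.1587]
tcp_rot: [-1.57, 0.0, 0.001]
wrist_force: [-1.0, -0.7, -0.8]
width: 0.801
```

Run:
```python
from h import *
s=bot.read_state();print(s["tool_pos"],s["wrist_force"],s["width"])
im,_=save("side","pics/s12.png")
```

```text
[ 0.4735498  -0.04830371  0.15871807] [-0.99978557 -0.7058964  -0.80144719] 0.8013714264514441
```

View pics/s12.png

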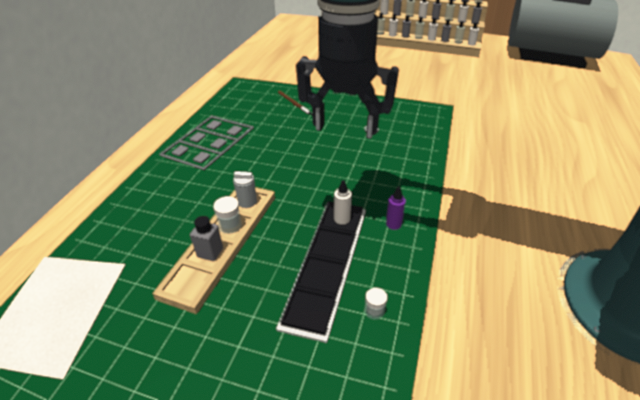

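The wing, jar and square bottles stand upright in their pockets. The gripper is over the white dropper (px 343,203); the purple one (px 396,208) is clear of the fingers.

>>> {"method": "play_rows", "body": {"motion": [[[0,0,-0.12],[0,0,0]],[[0,0,-0.23],[0,0,0]],[[0,0,-0.295],[0,0,0]],[[0,0,-0.316],[0,0,0]],[[0,0,-0.316],[0,0,0]],[[0,0,-0.316],[0,0,0]]]}}

```text
time: 23.62
tool_pos: [0.4745, -0.0489, 0.0342]
tcp_rot: [-1.571, -0.002, -0.002]
wrist_force: [0.1, 0.2, 0.4]
width: 0.803
```

>>> {"method": "play_rows", "body": {"motion": [[[0,0,0],[0,0,0]],[[0,0,0],[0,0,0]],[[0,0,0],[0,0,0]],[[0,0,0],[0,0,0]],[[0,0,0],[0,0,0]],[[0,0,0],[0,0,0]],[[0,0,0],[0,0,0]]], "gripper": 1}}

```text
time: 24.5
tool_pos: [0.4736, -0.049, 0.0337]
tcp_rot: [-1.571, -0.001, -0.001]
wrist_force: [-0.7, 0.1, 5.1]
width: 0.314
```

>>> {"method": "play_rows", "body": {"motion": [[[0,0,0.05],[0,0,0]],[[0,0,0.13],[0,0,0]],[[0,0,0.21],[0,0,0]],[[0,0,0.26],[0,0,0]],[[0,0,0.275],[0,0,0]],[[0,0,0.275],[0,0,0]]]}}

```text
time: 25.25
tool_pos: [0.4727, -0.0488, 0.1425]
tcp_rot: [-1.571, 0.001, -0.0]
wrist_force: [-0.4, -0.2, -1.3]
width: 0.308
```

Run:
```python
from h import *
s=bot.read_state();print(s["tool_pos"],s["wrist_force"],s["width"])
im,_=save("side","pics/s13.png")
```

```text
[ 0.47267686 -0.04884254  0.14251112] [-0.44445779 -0.17242542 -1.3128587 ] 0.30801147475176927
```

View pics/s13.png

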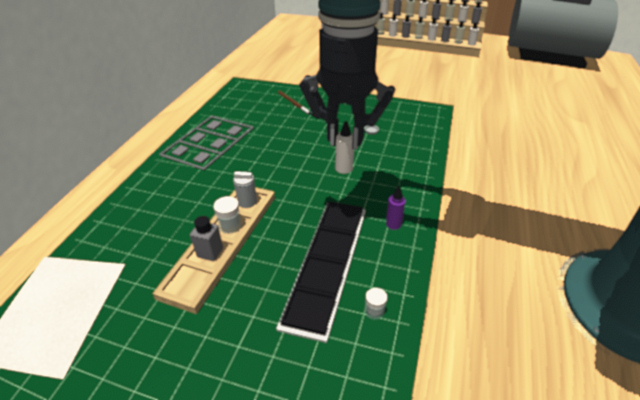

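The dropper is held upright (px 345,150).

>>> {"method": "play_rows", "body": {"motion": [[[0.04,0.044,0],[0,0,0]],[[0.11,0.12,0],[0,0,0]],[[0.19,0.208,0],[0,0,0]],[[0.27,0.295,0],[0,0,0]],[[0.35,0.383,0],[0,0,0]],[[0.42,0.46,0],[0,0,0]],[[0.4645,0.508,0],[0,0,0]],[[0.4645,0.508,0],[0,0,0]],[[0.4645,0.508,0],[0,0,0]]]}}

```text
time: 26.42
tool_pos: [0.6573, 0.1536, 0.1412]
tcp_rot: [-1.572, 0.003, 0.002]
wrist_force: [1.1, -1.0, -0.1]
width: 0.309
```

>>> {"method": "play_rows", "body": {"motion": [[[0,0,-0.06],[0,0,0]],[[0,0,-0.14],[0,0,0]],[[0,0,-0.21],[0,0,0]],[[0,0,-0.25],[0,0,0]],[[0,0,-0.265],[0,0,0]],[[0,0,-0.272],[0,0,0]],[[0,0,-0.272],[0,0,0]],[[0,0,-0.272],[0,0,0]]]}}

```text
time: 27.42
tool_pos: [0.6596, 0.1545, 0.0352]
tcp_rot: [-1.57, -0.001, -0.002]
wrist_force: [0.4, -0.0, -0.4]
width: 0.313
```

Run:
```python
from h import *
s=bot.read_state();print(s["tool_pos"],s["wrist_force"],s["width"])
im,_=save("side","pics/s14.png");cv2.imwrite("pics/s14c.png",cv2.resize(im[100:330,130:400,::-1],None,fx=2.5,fy=2.5))
```

```text
[0.65957456 0.15450926 0.03522382] [ 0.43148812 -0.04587435 -0.373575  ] 0.312695970217972
```

View pics/s14c.png

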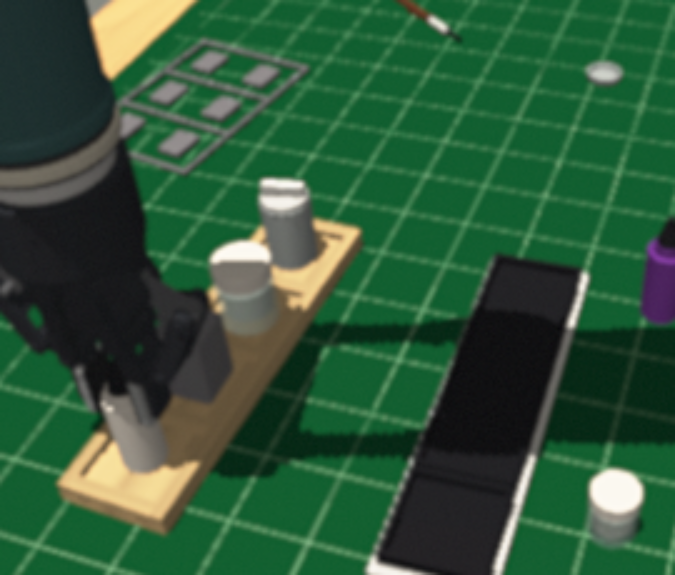

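The dropper's base (px 143,460) is inside the left-end pocket. Release, rise and move aside.

>>> {"method": "play_rows", "body": {"motion": [[[0,0,-0.006],[0,0,0]],[[0,0,-0.006],[0,0,0]],[[0,0,-0.006],[0,0,0]],[[0,0,-0.006],[0,0,0]]], "gripper": 0.2}}

```text
time: 27.98
tool_pos: [0.6587, 0.1543, 0.0317]
tcp_rot: [-1.571, 0.0, -0.0]
wrist_force: [-0.4, 0.7, -0.2]
width: 0.8
```

>>> {"method": "play_rows", "body": {"motion": [[[0,0,0.1],[0,0,0]],[[0,0,0.2],[0,0,0]],[[0,0,0.3],[0,0,0]],[[0,0,0.4],[0,0,0]],[[0,0,0.4],[0,0,0]],[[0,0,0.4],[0,0,0]]]}}

```text
time: 28.72
tool_pos: [0.6584, 0.1543, 0.1912]
tcp_rot: [-1.571, 0.001, -0.0]
wrist_force: [0.2, -0.4, 0.0]
width: 0.801
```

>>> {"method": "play_rows", "body": {"motion": [[[-0.3,-0.9,0],[0,0,0]],[[-0.3,-0.9,0],[0,0,0]],[[-0.3,-0.9,0],[0,0,0]],[[-0.3,-0.9,0],[0,0,0]],[[-0.3,-0.9,0],[0,0,0]],[[-0.3,-0.9,0],[0,0,0]],[[-0.3,-0.9,0],[0,0,0]],[[-0.3,-0.9,0],[0,0,0]],[[-0.3,-0.9,0],[0,0,0]],[[-0.3,-0.9,0],[0,0,0]]]}}

```text
time: 29.98
tool_pos: [0.5391, -0.2042, 0.1914]
tcp_rot: [-1.57, -0.001, 0.002]
wrist_force: [-0.5, 0.8, 0.0]
width: 0.799
```

Run:
```python
from meas import *
s=bot.read_state();print(s["time"],s["tool_pos"],s["wrist_force"],s["width"])
im,d=save("side","pics/s15.png"); bots("side",d)
im,d=save("top","pics/t15.png"); 
a=cv2.imread("pics/s15.png")[130:330,130:430];b=cv2.imread("pics/t15.png")[100:290,180:480]
cv2.imwrite("pics/f15.png",cv2.resize(np.vstack([a,b]),None,fx=1.5,fy=1.5))
```

```text
29.975 [ 0.53912429 -0.20417638  0.1913578 ] [-0.45290355  0.75693743  0.01399137] 0.7994843705406748
side jar_mid 0.89 785 z [0.013 0.061] c [0.6512 0.0231 0.0593] mid [0.6522 0.0216 0.0582] ext [0.038 0.04  0.007]
side jar_mid 0.79 534 z [0.004 0.038] c [0.3806 0.1147 0.0359] mid [0.3807 0.1137 0.035 ] ext [0.027 0.029 0.007]
side dropper_mid 0.88 575 z [0.004 0.079] c [ 0.3842 -0.0702  0.0787] mid [ 0.3846 -0.07    0.0789] ext [0.01  0.008 0.01 ]
side dropper_mid 0.73 774 z [0.014 0.09 ] c [0.6569 0.154  0.089 ] mid [0.6576 0.1531 0.0895] ext [0.009 0.011 0.011]
side square_mid 0.66 1055 z [0.017 0.082] c [0.6547 0.0888 0.081 ] mid [0.6552 0.0881 0.0798] ext [0.023 0.024 0.007]
side wing_mid 0.65 697 z [0.011 0.076] c [ 0.6493 -0.0444  0.074 ] mid [ 0.6495 -0.0449  0.0739] ext [0.029 0.012 0.008]
```

View pics/f15.png

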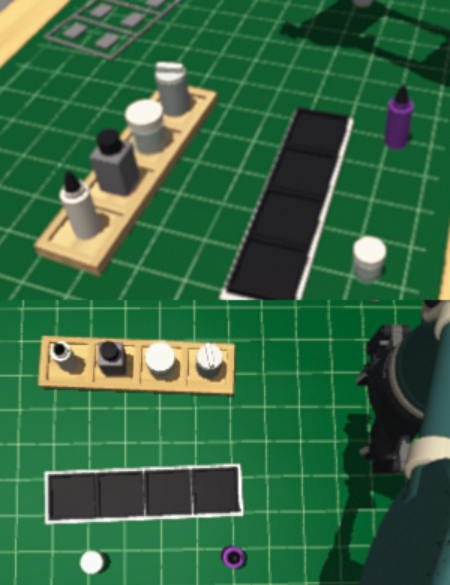

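All four bottles stand upright at the right heights, in the order dropper, square, jar, wing from the left. The look-alikes haven't moved and the gripper is clear.

```bash
python3 -c "
from h import *
print(bot.finish_job())"
```

```text
the job is handed in; nothing more can be done
None
```

I moved all four bottles into the plywood rack in reverse order and handed the job in after about 30 s of the 112 s allowed. From left to right the rack now holds dropper, square, jar and wing, so the wing tin from the left end of the storage row is in the right-end pocket.

- **Position:** the last side-camera measurement put each bottle within about 2 mm of its pocket centre. The tops were at about 90, 82, 61 and 76 mm, which matches bottles standing upright on the pocket floors. The dropper read about 4 mm low, as it did from that camera at the start.
- **Surroundings:** the small jar and the purple dropper had not moved, the storage trays were empty, and the gripper was open and well clear.
- **Forces:** the wrist force readings never went above about 6.5 N, against the 120 N limit.

No check failed. The only disagreement was early on, when the rack centre measured a few millimetres apart by two methods. I used a value between them, and overlaying it on the side picture confirmed it.

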